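# Hang a cemented half sole in the drying cabinet and start the drying run

## Task

Put the freshly cemented half sole into the drying cabinet: slide the clear door fully open, take the half sole off the bench stand by its orange clip bar, reach through the opening and hang its ring on the free hook with the red clamp, letting it hang still. Do not touch the frame of the opening with anything on the way in or out, and let nothing touch the wet sole itself. Then slide the door fully shut and press the green start key gently until you feel it give; leave the red key and everything else on the bench as they are.

Things in the scene. Friction and masses are not known exactly. Their poses are not given: they have to be found in the camera images.
- cabinet: Drying cabinet, fixed, 250 deep (x -150 to +100 mm), 440 wide (y), 380 high; clear walls, roof of 4 mm wires 40 mm apart. Origin on the bench, mid-width; x points from the front (robot's side) to the back, y left, z up; turned up to 6 degrees. Floor inside 35 mm up. Front: left half (y +10 to +200 mm) is the opening, right half a fixed pane. Hook rail, 12 mm thick, along y at x = -58 mm, 305 mm up.
- frame: Aluminium front frame of the cabinet, same origin and axes. It fills x = -165 to -135 mm. Opening 190 mm wide (y +10 to +200 mm), 310 high: sill top at z = 50 mm, lintel's underside at z = 360 mm. Posts 20 mm wide, 15 deep; sill and lintel 30 deep. Nothing may touch it.
- door (a joint): Clear sliding door with blue edges: 0 = fully shut, 0.2 m = fully open, parked before the fixed pane. Slides along the cabinet's -y (right, seen from the robot), stays where left, about 1.5 N friction plus 8 N per m/s. May start up to 30 mm open. Panel 210 mm wide, front face at the cabinet's x = -160 mm.
- door_handle (a point): Centre of the door's handle, moving with the door: upright black bar, 11 mm diameter, 130 mm long, 35 mm in front of the door's face, 215 mm above the bench, a leg to the door 55 mm above and below the centre. Axes as the cabinet.
- hook: The free steel J-hook with red clamp in the cabinet's left half; axes as the cabinet. Wire 6 mm. Origin: top of the wire at its lowest point, where a ring rests: 245 mm up, at the cabinet's x = -80 mm, y = 90 to 120 mm. The tip rises towards the opening and ends 21 mm in front (-x) and 15 mm above the origin; behind, the wire stands upright at x = +22 mm up to the rail.
- carrier: Carrier with the cemented sole, 185 mm tall, 0.12 to 0.19 kg: steel ring on top (45 mm diameter, 5 mm wire), orange clip bar, sole below. Origin: the ring's centre. x: ring's axis and the bar's length, y: across bar and sole, z up. Starts hanging on the stand, x pointing away from the robot. Unhook: lift 16 to 32 mm, then 30 mm or more along -x; hooking on is the reverse.
- carrier_top (a point): The inside top of the carrier's ring, 19.8 mm above its origin: the point that comes to rest on a hook.
- carrier_grip (a point): Where to grip the orange bar: near its end on the robot's side, 28 mm in front of (-x) and 47 mm below the ring's centre. Bar 84 mm long (x), 18 mm thick (y: close the fingers along y), 24 mm high. A tool tilted 35 to 50 degrees from vertical, fingers pointing down and along +x, has room below hook and lintel.
- carrier_sole: The wet half sole in the clip: brown, with a glossy tan coat of cement on its +y side, 76 mm wide (x), 6 mm thick (y), from 59 to 160 mm below the ring's centre. Same origin and axes as carrier. Must touch nothing.
- stand: Bench stand, fixed: steel foot 150 x 120 x 15 mm (x -55 to +95 mm), green post of 14 mm at x = +66 mm, bent over at the top (307 mm high) and ending in a J-hook like the cabinet's. x points from the hook's open side to the post. Origin on the bench below the hook.
- stand_seat (a point): The stand's hook, where the ring rests: 245 mm above the stand's origin. Its tip ends 21 mm in front (-x) and 15 mm above.
- start_key (a joint): Travel of the green start key: 0 = up, 2 mm = fully down. Spring 2500 N/m with 1.25 N preload: it gives at 1.5 mm, about 5 N, and is fully down at 6.3 N.
- console: Grey console at the cabinet's right end (cabinet y -227 to -343 mm), up to 99 mm high, with a membrane keypad on its front face, which slopes 35 degrees towards the robot: green start key left, red stop key right. Origin: centre of the sloping face, 65 mm up. More than 35 N on it ruins the keypad.
- start_key_top (a point): Centre of the green key's face, 32 x 32 mm, 4 mm proud of the keypad, about 60 mm above the bench. Its z axis stands square on the face, which slopes 35 degrees: up and towards the robot (cabinet's -x). Press along -z.
- stop_key (a joint): Red stop key, same make, 54 mm to the right of the green one. Leave alone.
- dry_carrier: Another carrier like the first but with a blue clip bar and a black, dry sole, hanging on a hook behind the fixed pane. Leave alone.
- jar: White cement jar, 64 mm diameter, 85 mm high; origin under its centre. Leave alone.
- tin: Round tin with paper label, 72 mm diameter, 45 mm high. Leave alone.
- sandal_a: Heeled sandal bottom, about 235 mm long and 50 mm high, on the plank nearer the robot. Leave alone.
- sandal_b: Its twin. Leave alone.
- last: Green plastic shoe last, 185 mm long, 90 mm high, left of the stand. Leave alone.
Mind the look-alikes: they are no part of the job. What is shaped like the carrier but pink is not meant.

How it is judged:
By the outcome, as a careful person would: the job done as asked, in the order asked, and still so for the second after the job is handed in, with the robot touching nothing.
It also fails if it takes over 69 s, if anything falls off the work surface, if the arm or the gripper's body presses on something with over 40 N, if the wrist force passes 120 N, or if a joint passes its speed limit or range.

## Robot

A 6-joint arm with a two-finger parallel gripper is mounted at the origin on the work surface. World frame = base frame: x ahead of the robot, y to its left, z up, the work surface at z = 0. Lengths are in mm, angles in rad, forces in N, time in s.
With the tool pointing down it reaches from about 275 to 750 mm from the base axis. Payload 10.2 kg.
Tool frame: the origin (TCP) lies midway between the tips of the shut fingers; the grasp point (between the pads) lies 19 mm behind it; z points along the fingers, y is the line along which they close (so a half turn about z gives the same grasp; the last joint's range is limited). The gripper opens to 85 mm and grips with 20 to 120 N. Pads are 22 mm wide; open, the fingers measure 114 mm over their backs; the gripper's body (76 mm by 85 mm) begins 54 mm behind the grasp point. The pads swing forward as they close: fully open they stand 13 mm farther back than shut.
Start: joints at [-1.438, 0.313, 1.498, -0, 1.331, -0.223], TCP at [182.866, -492.129, 231.294] pointing down, gripper open.
Joint ranges: [-2.94, 2.94], [-0.97, 2.17], [0.19, 2.56], [-1.23, 4.37], [0.02, 3.11], [-2.88, 2.88]. Speed limits (rad/s): [2.39, 2.39, 3.01, 3.14, 3.14, 3.14].

## Interface

Orientations are given as a unit quaternion [w, x, y, z].
In Python, from rig import ctrl gives the robot as it stands.
- The arm moves only by the tool send_rows, never from a script. Its argument "targets" is a list of rows, each a list of 7 numbers: the closure, from -1 (fully open) to 1 (shut), so that 0 is half open, then the shift along the tool's x, y, z in m, then the turn, a rotation vector about the tool's x, y, z in rad. In form: [[claw, dx, dy, dz, ax, ay, az], ...]. A call has exactly 10 rows; each row shifts and turns the commanded pose from where the row before left it, along the tool's axes as they then stand; what a row does not reach is not made up. A row lasts 1/8 s, in which the tool goes at most 62.5 mm and 10.7 degrees, less where a joint would pass 70% of its speed; a pose out of reach is approached as far as the arm can. A call with a gripper value outside its range is refused whole. The fingers move at their own pace and stop on an object; "squeeze" is the grip in N (left out, the last holds). Time passes only in rows, so rows that do not move let the fingers close, or fill a call up. It gives the time, the measured TCP pose, the force, the opening and the grip force at its end, in the units of the state.
- ctrl.sense(): the state, without advancing time (a new reading comes with each control period).
- ctrl.capture(name): name is "scene" or "top" or "wrist"; returns a dict with "img" (420x560x3 uint8, red, green, blue), "camera_matrix" (3x3 intrinsics, pixels), "R" (3x3) and "t" (3): a world point X has camera coordinates R X + t. Camera axes: x right, y down, z forward; pixel columns grow to the right and rows downward; lengths in mm; the calibration is good to about 2 mm. A picture is of the moment at which its call begins. There is no depth.
- ctrl.finish_job(): hands the job in; it is judged then, once.
Trained networks look in a picture, given as the dict that the camera call returned (one of the last four; its "shot" number tells which), for a name from the list of things; names that differ only in an ending like _2 or _b are one class to them, and where a whole thing is asked for, a point or a joint stands for the part that bears it (a point fixed in the world has none). Each returns a list of dicts, best first, with "score" (0 to 1); they miss things now and then, are a little off and sometimes report something else, mostly with a low value. They report only what shows in the picture. A call takes as long as a camera call. They do not tell look-alikes from the thing itself.
- ctrl.boxes_of(query, picture): "extent" ([left, top, width, height] in pixels, round what is visible of it).
- ctrl.landmark_of(query, picture): "point" ([column, row] in pixels: a listed point, or the origin of a listed thing).
The state is a dict: "time_s": time; "joints": joint angles; "dq": joint speeds; "tau": joint torques, N m; "eef_pos": TCP position; "ee_rot": TCP orientation; "force": force on the tool from outside, world axes, zero at the start; "wrist_torque": the same for the moment, N m; "grip_width": opening from 0.0 (shut) to 1.0 (fully open); "grip_force": force on a finger pad.
Only numpy, scipy, OpenCV 4.12 (cv2) and the standard library are available. Lean on these libraries where they do the work, as an engineer would, in place of code of your own. Each camera call takes 0.05 s, during which the arm holds its last target. There are 200 camera calls.

## Working session

There is one attempt and no reset: what is moved stays moved. The work goes in short steps, Python scripts to look and compute and a tool call to move; the robot and the scene stay as the last step left them, time stands still between calls to the robot, and variables do not carry over. Pictures are saved under pics/ and viewed, at most 10 in all, crops included, and the job is handed in when it is done.

Besides the shell and the picture viewer there is one more tool, called after "Emit:" in YAML: its name, and indented under it one key for each argument. send_rows: Moves the arm, as the interface text tells. Its arguments: {"type":"object","properties":{"targets":{"type":"array"},"squeeze":{"type":"number"}},"required":["targets"]}

```bash
mkdir -p pics; ls; cat > h.py <<'E'
import numpy as np, cv2
from rig import ctrl
from scipy.spatial.transform import Rotation as Ro
def ray(p,px):
    K,R,t=[np.array(p[k],float) for k in("camera_matrix","R","t")]
    d=R.T@np.linalg.solve(K,[px[0],px[1],1.]); return -R.T@t, d/np.linalg.norm(d)
def atz(p,px,z):
    o,d=ray(p,px); return o+d*(z-o[2])/d[2]
def tri(rs):
    A=0;b=0
    for o,d in rs:
        M=np.eye(3)-np.outer(d,d); A=A+M; b=b+M@o
    X=np.linalg.solve(A,b); return X,[round(float(np.linalg.norm((np.eye(3)-np.outer(d,d))@(X-o))),1) for o,d in rs]
def proj(p,X):
    K,R,t=[np.array(p[k],float) for k in("camera_matrix","R","t")]
    c=K@(R@np.array(X,float)+t); return c[:2]/c[2]
def save(p,n): cv2.imwrite("pics/"+n+".png",p["img"][:,:,::-1])
E
cat > a.py <<'E'
from h import *
np.set_printoptions(precision=1,suppress=True)
P={n:ctrl.capture(n) for n in("scene","top")}
for n in P: save(P[n],n+"0")
for q in "cabinet door_handle hook carrier carrier_top carrier_grip stand_seat stand console start_key_top dry_carrier jar".split():
    L={n:ctrl.landmark_of(q,P[n])[:3] for n in P}
    print(q,{n:[(np.round(e["point"]).tolist(),round(e["score"],2)) for e in L[n]] for n in L})
    if all(L.values()): print("   ",*tri([ray(P[n],L[n][0]["point"]) for n in P]))
print(ctrl.sense())
E
python3 a.py
```

```text
pics
cabinet {'scene': [([303.0, 321.0], 0.9)], 'top': [([342.0, 130.0], 0.73)]}
    [780.  -93.3  15. ] [12.9, 12.9]
door_handle {'scene': [([277.0, 220.0], 0.83)], 'top': [([305.0, 189.0], 0.58)]}
    [587.1   6.9 204.1] [0.7, 0.7]
hook {'scene': [([313.0, 246.0], 0.45)], 'top': [([304.0, 136.0], 0.6), ([445.0, 198.0], 0.18)]}
    [706.3  12.8 247.7] [0.0, 0.0]
carrier {'scene': [([272.0, 112.0], 0.85), ([343.0, 117.0], 0.84), ([151.0, 273.0], 0.63)], 'top': [([168.0, 231.0], 0.75), ([215.0, 301.0], 0.72), ([240.0, 249.0], 0.2)]}
    [452.3 216.8 374.9] [83.8, 83.8]
carrier_top {'scene': [([270.0, 108.0], 0.82), ([341.0, 114.0], 0.75)], 'top': [([208.0, 302.0], 0.8), ([170.0, 230.0], 0.59)]}
    [303.3 238.8 174.4] [7.1, 7.1]
carrier_grip {'scene': [([272.0, 126.0], 0.89), ([332.0, 127.0], 0.75)], 'top': [([224.0, 299.0], 0.69), ([185.0, 240.0], 0.57)]}
    [309.  219.7 104.3] [7.3, 7.3]
stand_seat {'scene': [([343.0, 114.0], 0.83)], 'top': [([171.0, 232.0], 0.57)]}
    [482.8 328.1 242. ] [5.5, 5.5]
stand {'scene': [([335.0, 159.0], 0.73)], 'top': [([190.0, 228.0], 0.95)]}
    [49
[... 255 characters left out ...]
 559.6 -338.4   23.6] [2.9, 2.9]
dry_carrier {'scene': [([238.0, 303.0], 0.62)], 'top': [([392.0, 148.0], 0.85), ([125.0, 205.0], 0.58)]}
    [ 687.  -197.7  219.2] [1.4, 1.4]
jar {'scene': [([151.0, 274.0], 0.58), ([238.0, 304.0], 0.21)], 'top': [([414.0, 262.0], 0.97)]}
    [ 401.5 -309.9  -10. ] [1.2, 1.2]
{'time_s': 1.3, 'joints': array([-1.4,  0.3,  1.5, -0. ,  1.3, -0.2]), 'dq': array([-0., -0.,  0., -0.,  0., -0.]), 'tau': array([  0. , -41.2, -26. ,  -0. ,   0. ,  -0. ]), 'eef_pos': array([ 182.9, -492.1,  231.3]), 'ee_rot': array([-0. ,  1. ,  0.2, -0. ]), 'force': array([ 0.7, -0.1,  0. ]), 'wrist_torque': array([-0., -0.,  0.]), 'grip_force': 0.0, 'grip_width': 1.0049706585414466}
```

View pics/scene0.png

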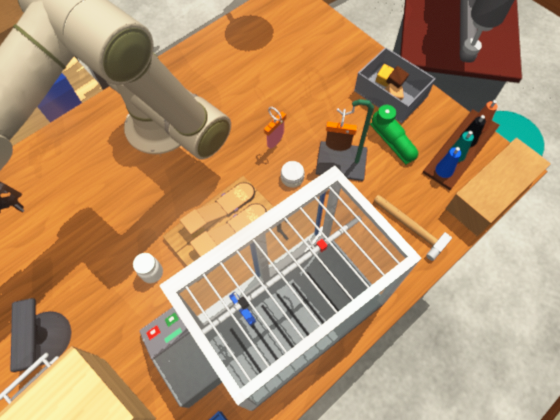

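View pics/top0.png

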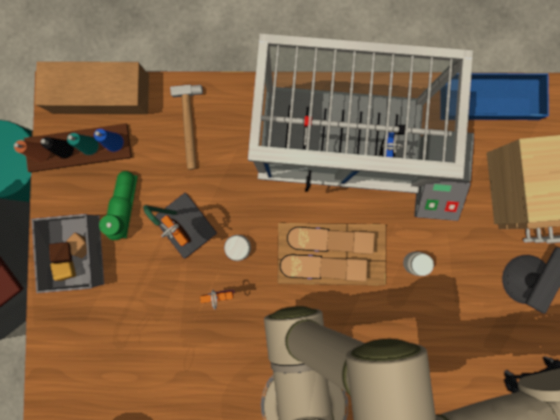

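The top view shows the cabinet with the red clamp at (307,121), the stand with the orange bar and brown sole at (172,230), the pink look-alike at (215,298) and the green key at (432,205). The scene camera looks from behind the cabinet; the real carrier shows there at (343,120) and the pink one at (272,118).

```bash
cat > b.py <<'E'
from h import *
from scipy.optimize import least_squares
np.set_printoptions(precision=2,suppress=True)
P={n:ctrl.capture(n) for n in("scene","top")}
C=[(-165,220,380),(100,220,380),(100,-220,380),(-165,-220,380)]
px={"top":[(262-12,160),(262,36),(471,50),(465,177)],"scene":[(338,169),(418,258),(240,404),(163,288)]}
def T(v,X):
    c,s=np.cos(v[2]),np.sin(v[2]); return np.array([v[0]+c*X[0]-s*X[1],v[1]+s*X[0]+c*X[1],X[2]])
obs=[(n,c,p) for n in px for c,p in zip(C,px[n])]
f=lambda v:np.concatenate([proj(P[n],T(v,c))-p for n,c,p in obs]+[proj(P["top"],T(v,(-80,v[3],245)))-(304,136),proj(P["scene"],T(v,(-80,v[3],245)))-(313,246),
  proj(P["top"],T(v,(-195,v[4],215)))-(305,189),proj(P["scene"],T(v,(-195,v[4],215)))-(277,220)])
r=least_squares(f,[750,-90,-.07,100,100],loss="soft_l1",x_scale=[10,10,.01,10,10])
print(r.x,np.degrees(r.x[2])); print(f(r.x).reshape(-1,2))
v=r.x
print("hook",T(v,(-80,v[3],245)),"handle",T(v,(-195,v[4],215)))
for n,p in(("top",(432,205)),("scene",(172,319))): print("key",n,atz(P[n],p,60))
for n,p in(("top",(168,231)),("scene",(343,117))): print("ring",n,atz(P[n],p,230))
for n,p in(("top",(185,240)),("scene",(332,127))): print("grip",n,atz(P[n],p,178))
for n,p in(("top",(171,232)),("scene",(343,114))): print("seat",n,atz(P[n],p,245))
for n in P: print(n,"cam",ray(P[n],(0,0))[0])
big=cv2.resize(P["scene"]["img"][80:190,250:400],None,fx=4,fy=4,interpolation=2)
big2=cv2.resize(P["top"]["img"][180:270,130:230],None,fx=4.4,fy=4.4,interpolation=2)
o=np.zeros((440+400,600,3),np.uint8);o[:440]=big;o[440:836,:440]=big2;cv2.imwrite("pics/c1.png",cv2.resize(o,(428,600))[:,:,::-1])
E
python3 b.py
```

```text
[778.54 -99.95  -0.07 108.24  92.52] -4.004546294805228
[[-0.96 -0.14]
 [-2.43 -2.25]
 [ 1.41 -1.42]
 [-0.86 -0.6 ]
 [-6.67 -3.59]
 [ 0.47 -0.82]
 [-4.09  2.02]
 [-6.42 -1.22]
 [-0.1   0.55]
 [-0.09 -0.01]
 [ 1.22 -2.03]
 [ 0.45 -0.97]]
hook [706.3   13.61 245.  ] handle [590.48   5.96 215.  ]
key top [ 559.54 -341.57   60.  ]
key scene [ 567.37 -335.95   60.  ]
ring top [481.25 333.8  230.  ]
ring scene [488.14 331.75 230.  ]
grip top [459.43 304.02 178.  ]
grip scene [468.58 316.23 178.  ]
seat top [478.97 322.9  245.  ]
seat scene [487.93 329.55 245.  ]
scene cam [ 941.38 -283.23 1243.98]
top cam [ 480.02   53.6  1339.86]
```

View pics/c1.png

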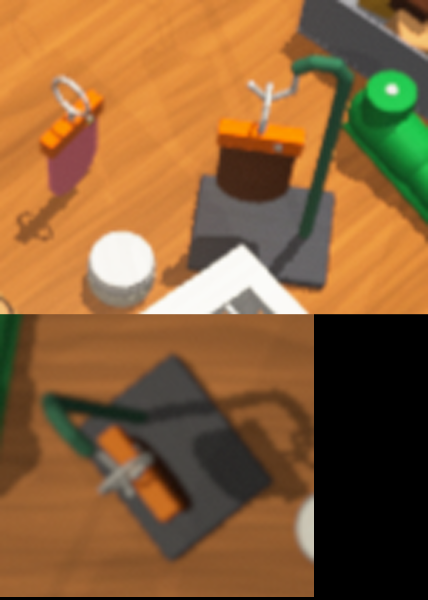

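```bash
cat >> h.py <<'E'
np.set_printoptions(precision=4,suppress=True)
def q2R(q): return Ro.from_quat([q[1],q[2],q[3],q[0]])
def goal(yaw,tilt): # degrees; tool x fwd/up, z down/fwd
    a=np.radians(yaw);t=np.radians(tilt)
    f=np.array([np.cos(a),np.sin(a),0]);u=np.array([0,0,1.])
    z=f*np.sin(t)-u*np.cos(t); x=f*np.cos(t)+u*np.sin(t)
    return Ro.from_matrix(np.array([x,np.cross(z,x),z]).T)
def plan(wps,s=None):
    """wps: list of (tcp, yaw, tilt); shift first listed in the frame after the turn, and in frame before"""
    s=s or ctrl.sense(); p=np.array(s["eef_pos"],float); R=q2R(s["ee_rot"])
    for w,yaw,tilt in wps:
        G=goal(yaw,tilt); d=np.array(w)-p
        print("turn",(R.inv()*G).as_rotvec(),"shift before(m)",R.inv().apply(d)/1e3,"after",G.inv().apply(d)/1e3,"|d|",round(float(np.linalg.norm(d))))
        p=np.array(w,float);R=G
def stat():
    s=ctrl.sense();R=q2R(s["ee_rot"]).as_matrix();z=R[:,2];x=R[:,0]
    print("t",round(s["time_s"],2),"tcp",s["eef_pos"],"tilt",np.degrees(np.arccos(-z[2])),"yaw(y)",np.degrees(np.arctan2(R[0,1],-R[1,1])),"F",s["force"],"w",s["grip_width"],"gf",s["grip_force"],"j",s["joints"]);return s
E
python3 - <<'E'
from h import *
s=stat()
g=goal(-4,45).as_matrix()
print(g)
h=np.array([590.5,6,215]); f=np.array([np.cos(-.07),np.sin(-.07),0])
con=h-8*f+19*g[:,2]; pre=con-100*f
print(pre,con)
plan([(pre,-4,45),(con,-4,45)])
E
```

```text
t 1.4 tcp [ 182.8694 -492.1503  231.3216] tilt 0.005569731945324971 yaw(y) 20.38462371639475 F [ 0.488   0.3427 -0.0789] w 1.0001915544478406 gf 0.0 j [-1.4384  0.3129  1.4977  0.      1.331  -0.2234]
[[ 0.7054 -0.0698  0.7054]
 [-0.0493 -0.9976 -0.0493]
 [ 0.7071  0.     -0.7071]]
[496.1668  12.6166 201.565 ] [595.9219   5.6224 201.565 ]
turn [-0.167   0.7732  0.4034] shift before(m) [ 0.4695 -0.364   0.0297] after [ 0.1751 -0.5254  0.2171] |d| 595
turn [0. 0. 0.] shift before(m) [0.0707 0.     0.0707] after [0.0707 0.     0.0707] |d| 100
```

Emit:
send_rows:
  targets:
    - [-0.2,0.047,-0.0364,0.003,0,0,0]
    - [-0.2,0.047,-0.0364,0.003,0,0,0]
    - [-0.2,0.047,-0.0364,0.003,0,0,0]
    - [-0.2,0.047,-0.0364,0.003,0,0,0]
    - [-0.2,0.047,-0.0364,0.003,0,0,0]
    - [-0.2,0.047,-0.0364,0.003,0,0,0]
    - [-0.2,0.047,-0.0364,0.003,0,0,0]
    - [-0.2,0.047,-0.0364,0.003,0,0,0]
    - [-0.2,0.047,-0.0364,0.003,0,0,0]
    - [-0.2,0.047,-0.0364,0.003,0,0,0]

```text
time_s: 2.65
eef_pos: [497.5, 14.7, 201.4]
ee_rot: [0.0, 0.984, 0.177, 0.0]
force: [0.9, -1.3, -0.7]
grip_width: 0.601
grip_force: 0.0
```

Emit:
send_rows:
  targets:
    - [-0.2,0,0,0,-0.0209,0.0967,0.0504]
    - [-0.2,0,0,0,-0.0209,0.0967,0.0504]
    - [-0.2,0,0,0,-0.0209,0.0967,0.0504]
    - [-0.2,0,0,0,-0.0209,0.0967,0.0504]
    - [-0.2,0,0,0,-0.0209,0.0967,0.0504]
    - [-0.2,0,0,0,-0.0209,0.0967,0.0504]
    - [-0.2,0,0,0,-0.0209,0.0967,0.0504]
    - [-0.2,0,0,0,-0.0209,0.0967,0.0504]
    - [-0.2,0,0,0,0,0,0]
    - [-0.2,0,0,0,0,0,0]

```text
time_s: 3.9
eef_pos: [497.2, 12.7, 201.9]
ee_rot: [0.014, 0.923, -0.031, 0.382]
force: [-0.5, 0.5, 0.1]
grip_width: 0.602
grip_force: 0.0
```

```bash
python3 - <<'E'
from h import *
s=stat()
w=ctrl.capture("wrist");save(w,"w1")
L=ctrl.landmark_of("door_handle",w)[:2];print(L)
print(proj(w,(590.5,6,215)))
o,d=ray(w,(0,0)); print("cam",o)
# intersect with vertical plane at cabinet x=-195
n=np.array([np.cos(-.07),np.sin(-.07),0])
for l in L:
    o,d=ray(w,l["point"]); k=n@(np.array([590.5,6,215])-o)/(n@d); print(o+k*d)
E
```

```text
t 3.9 tcp [497.1728  12.7039 201.8959] tilt 44.99577389623153 yaw(y) -3.89922801671223 F [-0.4908  0.4916  0.1444] w 0.6023442250164742 gf 0.0 j [-0.2951 -0.0208  2.1949  0.6917  0.251   0.732 ]
[{'point': [273.3, 107.9], 'score': 0.88}]
[279.9763 114.3539]
cam [444.5906  17.2001 350.9618]
[590.7904  10.1417 220.1761]
```

View pics/w1.png

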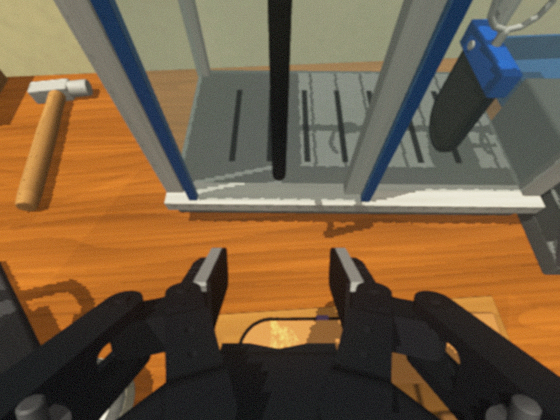

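The wrist view shows the black handle bar centred between the fingers at column 280 (bottom end at row 178), where I predicted it. Approaching and pushing it to the right.

Emit:
send_rows:
  targets:
    - [-0.2,0.0139,0,0.0139,0,0,0]
    - [-0.2,0.0139,0,0.0139,0,0,0]
    - [-0.2,0.0139,0,0.0139,0,0,0]
    - [-0.2,0.0139,0,0.0139,0,0,0]
    - [-0.2,0.0139,0,0.0139,0,0,0]
    - [0.3,0,0,0,0,0,0]
    - [0.3,0,0.005,0,0,0,0]
    - [0.3,0,0.008,0,0,0,0]
    - [0.3,0,0.012,0,0,0,0]
    - [0.3,0,0.015,0,0,0,0]
  squeeze: 20

```text
time_s: 5.25
eef_pos: [591.1, -33.8, 201.3]
ee_rot: [0.013, 0.923, -0.032, 0.382]
force: [-1.2, 3.2, 0.9]
grip_width: 0.348
grip_force: 1.2
```

```bash
python3 - <<'E'
from h import *
s=stat()
w=ctrl.capture("wrist");save(w,"w2")
L=ctrl.landmark_of("door_handle",w)[:2];print(L)
P={n:ctrl.capture(n) for n in("top",)}
print(ctrl.landmark_of("door_handle",P["top"])[:1], proj(P["top"],np.array(s["eef_pos"])))
E
```

```text
t 5.25 tcp [591.0942 -33.8175 201.2937] tilt 44.97862308768539 yaw(y) -3.9111735626985475 F [-1.225   3.1708  0.89  ] w 0.34806952735227487 gf 1.2407511100172997 j [-0.3389  0.1916  1.9586  0.7126  0.2937  0.6862]
[{'point': [257.8, 254.6], 'score': 0.59}]
[{'point': [319.5, 189.4], 'score': 0.64}] [322.3741 187.4057]
```

Emit:
send_rows:
  targets:
    - [0.3,0,0.016,0,0,0,0]
    - [0.3,0,0.016,0,0,0,0]
    - [0.3,0,0.016,0,0,0,0]
    - [0.3,0,0.016,0,0,0,0]
    - [0.3,0,0.016,0,0,0,0]
    - [0.3,0,0.016,0,0,0,0]
    - [0.3,0,0.016,0,0,0,0]
    - [0.3,0,0.01,0,0,0,0]
    - [0.3,0,0.008,0,0,0,0]
    - [0.3,0,0.006,0,0,0,0]

```text
time_s: 6.7
eef_pos: [582.4, -169.9, 201.3]
ee_rot: [0.013, 0.923, -0.032, 0.383]
force: [-1.6, 2.2, -0.5]
grip_width: 0.354
grip_force: 0.9
```

Emit:
send_rows:
  targets:
    - [0.3,0,0.005,0,0,0,0]
    - [0.3,0,0.005,0,0,0,0]
    - [0.3,0,0.004,0,0,0,0]
    - [0.3,0,0.003,0,0,0,0]
    - [0.3,0,0.003,0,0,0,0]
    - [0.3,0,0.003,0,0,0,0]
    - [0.3,0,0.002,0,0,0,0]
    - [0.3,0,0.002,0,0,0,0]
    - [0.3,0,0.002,0,0,0,0]
    - [0.3,0,0.001,0,0,0,0]

```text
time_s: 7.95
eef_pos: [581.3, -186.5, 200.9]
ee_rot: [-0.0, 0.924, -0.025, 0.382]
force: [9.4, 62.8, 14.0]
grip_width: 0.35
grip_force: 31.0
```

```bash
python3 - <<'E'
from h import *
s=stat()
class D(dict):pass
f=np.array([np.cos(-.07),np.sin(-.07),0]);l=np.array([np.sin(.07),np.cos(.07),0])
p=np.array([582,-200.,201.]);a=p+23*l;b=a-90*f
plan([(a,-4,45),(b,-4,45),([395,252,260],40,45)],dict(eef_pos=p,ee_rot=s["ee_rot"]))
E
```

```text
t 7.95 tcp [ 581.3121 -186.4527  200.9094] tilt 44.89240096539695 yaw(y) -2.641825882795234 F [ 9.414  62.7535 14.0331] w 0.35040557367073194 gf 31.00624680519104 j [-0.6925  0.2511  1.8811  0.9617  0.5606  0.2088]
turn [-0.0306  0.0023  0.003 ] shift before(m) [ 0.0001 -0.023   0.0007] after [ 0.    -0.023  0.   ] |d| 23
turn [0. 0. 0.] shift before(m) [-0.0636 -0.     -0.0636] after [-0.0636 -0.     -0.0636] |d| 90
turn [ 0.543  0.    -0.543] shift before(m) [-0.0488 -0.4148 -0.1323] after [ 0.1803 -0.3874  0.0969] |d| 438
```

Emit:
send_rows:
  targets:
    - [0.3,0,-0.012,0,0,0,0]
    - [0.3,0,-0.011,0,0,0,0]
    - [-0.2,0,0,0,0,0,0]
    - [-0.2,-0.0127,0,-0.0127,0,0,0]
    - [-0.2,-0.0127,0,-0.0127,0,0,0]
    - [-0.2,-0.0127,0,-0.0127,0,0,0]
    - [-0.2,-0.0127,0,-0.0127,0,0,0]
    - [-0.2,-0.0127,0,-0.0127,0,0,0]
    - [-0.2,-0.0049,-0.0415,-0.0132,0,0,0]
    - [-0.2,-0.0049,-0.0415,-0.0132,0,0,0]

```text
time_s: 9.2
eef_pos: [472.2, -86.3, 213.4]
ee_rot: [0.014, 0.923, -0.034, 0.383]
force: [0.9, 0.4, 0.2]
grip_width: 0.6
grip_force: 0.0
```

Emit:
send_rows:
  targets:
    - [-0.2,-0.0049,-0.0415,-0.0132,0,0,0]
    - [-0.2,-0.0049,-0.0415,-0.0132,0,0,0]
    - [-0.2,-0.0049,-0.0415,-0.0132,0,0,0]
    - [-0.2,-0.0049,-0.0415,-0.0132,0,0,0]
    - [-0.2,-0.0049,-0.0415,-0.0132,0,0,0]
    - [-0.2,-0.0049,-0.0415,-0.0132,0,0,0]
    - [-0.2,-0.0049,-0.0415,-0.0132,0,0,0]
    - [-0.2,-0.0049,-0.0415,-0.0132,0,0,0]
    - [-0.2,0,0,0,0.0543,0,-0.0543]
    - [-0.2,0,0,0,0.0543,0,-0.0543]

```text
time_s: 10.45
eef_pos: [409.5, 182.9, 246.0]
ee_rot: [-0.019, 0.928, 0.04, 0.37]
force: [-0.5, 0.8, 0.2]
grip_width: 0.598
grip_force: 0.0
```

Emit:
send_rows:
  targets:
    - [-0.2,0,0,0,0.0543,0,-0.0543]
    - [-0.2,0,0,0,0.0543,0,-0.0543]
    - [-0.2,0,0,0,0.0543,0,-0.0543]
    - [-0.2,0,0,0,0.0543,0,-0.0543]
    - [-0.2,0,0,0,0.0543,0,-0.0543]
    - [-0.2,0,0,0,0.0543,0,-0.0543]
    - [-0.2,0,0,0,0.0543,0,-0.0543]
    - [-0.2,0,0,0,0.0543,0,-0.0543]
    - [-0.2,0,0,0,0,0,0]
    - [-0.2,0,0,0,0,0,0]

```text
time_s: 11.7
eef_pos: [409.1, 181.9, 245.2]
ee_rot: [-0.133, 0.877, 0.305, 0.347]
force: [0.4, 0.1, -0.0]
grip_width: 0.598
grip_force: 0.0
```

```bash
python3 - <<'E'
from h import *
s=stat()
w=ctrl.capture("wrist");save(w,"w3")
P={n:ctrl.capture(n) for n in("scene",)}; save(P["scene"],"s3")
for q in("carrier","carrier_top","carrier_grip","stand_seat","stand"):
    for l in ctrl.landmark_of(q,w)[:2]: print(q,l)
for q in("door_handle","carrier_grip","carrier"):
    for l in ctrl.landmark_of(q,P["scene"])[:3]: print("scene",q,l)
print(proj(w,(464,310,178)),proj(w,(484,331,225)))
E
```

```text
t 11.7 tcp [409.0973 181.8625 245.1625] tilt 43.67759883755261 yaw(y) 38.83746446325413 F [ 0.3793  0.0962 -0.0163] w 0.5979495195197877 gf 0.0 j [-0.1803 -0.1999  2.2021  0.8445  0.793   0.2139]
carrier {'point': [189.4, 92.4], 'score': 0.78}
carrier {'point': [140.0, 358.3], 'score': 0.6}
carrier_grip {'point': [203.9, 155.7], 'score': 0.57}
carrier_grip {'point': [192.9, 90.1], 'score': 0.35}
stand_seat {'point': [183.5, 66.9], 'score': 0.92}
stand {'point': [235.0, 214.3], 'score': 0.86}
scene carrier_grip {'point': [269.2, 125.8], 'score': 0.85}
scene carrier_grip {'point': [330.9, 125.7], 'score': 0.74}
scene carrier {'point': [344.8, 118.0], 'score': 0.98}
scene carrier {'point': [270.2, 113.6], 'score': 0.86}
scene carrier {'point': [342.2, 113.8], 'score': 0.18}
[208.1926 156.8847] [194.4299  92.8881]
```

View pics/w3.png

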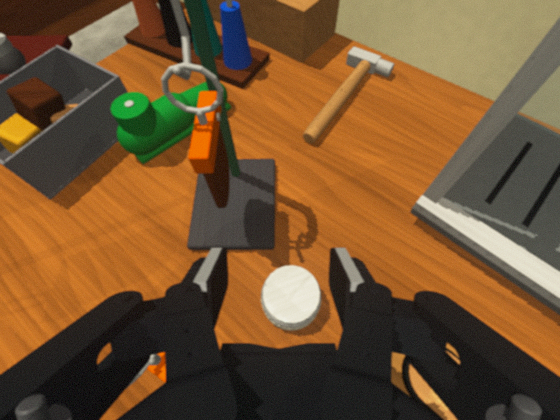

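```bash
python3 - <<'E'
from h import *
w=ctrl.capture("wrist");S=ctrl.capture("scene");T=ctrl.capture("top")
c=[atz(w,p,15) for p in((190,245),(276,247),(275,160))]
print(c); e=c[2]-c[1];print("yaw foot",np.degrees(np.arctan2(e[1],e[0])),np.linalg.norm(e)); e=c[0]-c[1];print(np.degrees(np.arctan2(e[1],e[0]))-90,np.linalg.norm(e))
for n,a,b,d in(("ring",(191.5,91.5),(345,117),(168,231)),("grip",(204,156),(331,126.5),(185,240)),("seat",(183.5,67),(343,114),(171,232))):
    print(n,tri([ray(w,a),ray(S,b)]),tri([ray(w,a),ray(S,b),ray(T,d)]))
for n,a,z in(("ring",(191.5,91.5),225.2),("grip",(204,156),178.2),("seat",(183.5,67),245)): print(n,atz(w,a,z))
# bar ends: top far edge centre & near top edge centre at z=190
for p in ((209,95),(203,140),(203,170)): print(p,atz(w,p,190.2),atz(w,p,166))
E
```

```text
[array([409.9462, 343.7807,  15.    ]), array([480.3895, 250.5088,  15.    ]), array([592.3703, 343.7197,  15.    ])]
yaw foot 39.77342230709585 145.69820431068933
37.06179517238732 116.8841199839117
ring (array([487.118 , 341.9512, 218.9453]), [0.5, 0.5]) (array([484.8675, 338.6969, 220.9149]), [0.8, 3.8, 4.4])
grip (array([463.6392, 317.6102, 173.7438]), [0.1, 0.1]) (array([462.2259, 309.9523, 180.0322]), [2.7, 5.9, 6.8])
seat (array([485.4325, 333.5954, 244.3796]), [3.4, 3.4]) (array([482.8066, 327.3356, 247.8297]), [4.8, 6.1, 6.3])
ring [483.0348 334.4516 225.2   ]
grip [461.8088 314.105  178.2   ]
seat [485.2234 337.8024 245.    ]
(209, 95) [512.8222 355.2045 190.2   ] [529.3419 379.5184 166.    ]
(203, 140) [468.9382 318.5805 190.2   ] [480.2819 338.5748 166.    ]
(203, 170) [445.9837 295.028  190.2   ] [454.6201 312.2444 166.    ]
```

```bash
python3 - <<'E'
from h import *
s=stat()
plan([((426,285,228),39,45),((470,320.5,171),39,45)])
E
```

```text
t 12.35 tcp [408.9341 182.1707 245.1321] tilt 43.68161900428252 yaw(y) 38.954951075373444 F [-0.4155 -0.0103 -0.3733] w 0.6034637415874796 gf 0.0 j [-0.1803 -0.1996  2.202   0.8451  0.7944  0.2121]
turn [-0.0151  0.0233 -0.0159] shift before(m) [ 0.0435 -0.0688  0.0673] after [ 0.043  -0.0692  0.0673] |d| 106
turn [0. 0. 0.] shift before(m) [-0.0003  0.0001  0.0803] after [-0.0003  0.0001  0.0803] |d| 80
```

Emit:
send_rows:
  targets:
    - [-0.2,0,0,0,-0.0151,0.0233,-0.0159]
    - [-0.2,0.0086,-0.0138,0.0135,0,0,0]
    - [-0.2,0.0086,-0.0138,0.0135,0,0,0]
    - [-0.2,0.0086,-0.0138,0.0135,0,0,0]
    - [-0.2,0.0086,-0.0138,0.0135,0,0,0]
    - [-0.2,0.0086,-0.0138,0.0135,0,0,0]
    - [-0.2,0,0,0.006,0,0,0]
    - [-0.2,0,0,0.006,0,0,0]
    - [-0.2,0,0,0.006,0,0,0]
    - [-0.2,0,0,0,0,0,0]

```text
time_s: 13.6
eef_pos: [436.3, 292.6, 214.7]
ee_rot: [-0.128, 0.871, 0.308, 0.36]
force: [0.6, -0.3, 0.8]
grip_width: 0.602
grip_force: 0.0
```

```bash
python3 - <<'E'
from h import *
s=stat()
w=ctrl.capture("wrist");save(w,"w4")
for q in("carrier","carrier_grip"):
    for l in ctrl.landmark_of(q,w)[:1]: print(q,l, atz(w,l["point"],225.2 if q=="carrier" else 178.2))
R=q2R(s["ee_rot"]).as_matrix()
print(proj(w,(462.5,314.5,178.2)),proj(w,s["eef_pos"]))
plan([((470,320.5,171),39,45)])
E
```

```text
t 13.6 tcp [436.2927 292.6423 214.7053] tilt 44.969755413919174 yaw(y) 38.96745393437748 F [ 0.6117 -0.3022  0.7962] w 0.6015287147323609 gf 0.0 j [0.2014 0.0234 2.1092 0.8885 0.4331 0.3784]
carrier {'point': [278.1, 156.2], 'score': 0.83} [484.6515 332.0547 225.2   ]
carrier_grip {'point': [275.7, 231.3], 'score': 0.87} [463.0767 316.7284 178.2   ]
[277.7116 233.7726] [278.5454 263.9428]
turn [ 0.0003 -0.0002 -0.0001] shift before(m) [-0.0003 -0.0003  0.0622] after [-0.0003 -0.0003  0.0622] |d| 62
```

View pics/w4.png

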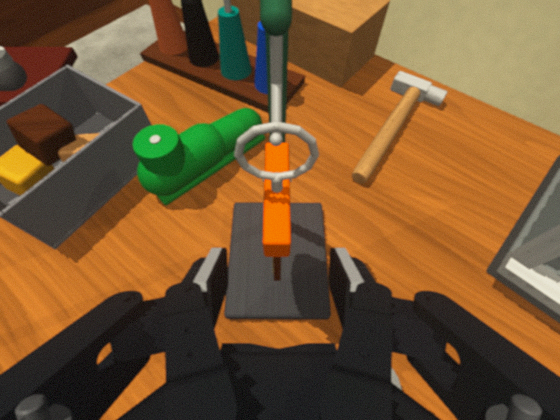

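The bar is centred between the fingers at column 277, the ring is at (277,152) and the grip at (276,231), as expected.

Emit:
send_rows:
  targets:
    - [-0.2,0,0,0.014,0,0,0]
    - [-0.2,0,0,0.014,0,0,0]
    - [-0.2,0,0,0.014,0,0,0]
    - [-0.2,0,0,0.012,0,0,0]
    - [-0.2,0,0,0.008,0,0,0]
    - [-0.2,0,0,0,0,0,0]
    - [1,0,0,0,0,0,0]
    - [1,0,0,0,0,0,0]
    - [1,0,0,0,0,0,0]
    - [1,0,0,0,0,0,0]
  squeeze: 40

```text
time_s: 15.0
eef_pos: [470.4, 320.5, 171.6]
ee_rot: [-0.128, 0.871, 0.308, 0.361]
force: [0.3, -1.0, 1.7]
grip_width: 0.2
grip_force: 42.9
```

```bash
python3 - <<'E'
from h import *
s=stat()
w=ctrl.capture("wrist")
for q in("carrier","carrier_grip"):
    for l in ctrl.landmark_of(q,w)[:1]: print(q,l, atz(w,l["point"],225.2 if q=="carrier" else 178.2))
# carry route: hold tool frame; hook pose goals
v=np.array([778.54,-99.95,-0.07]);
E
```

```text
t 15.0 tcp [470.3867 320.4937 171.6179] tilt 45.04323417224926 yaw(y) 38.98124282200159 F [ 0.2733 -0.9677  1.7194] w 0.1995020045501751 gf 42.94733941555023 j [0.2569 0.1982 2.0502 1.1054 0.3312 0.1796]
carrier {'point': [276.5, 167.8], 'score': 0.69} [486.0104 334.2627 225.2   ]
carrier_grip {'point': [277.9, 275.0], 'score': 0.96} [464.0336 315.7754 178.2   ]
```

```bash
python3 - <<'E'
from h import *
s=ctrl.sense()
plan([((470.4,320.5,193.6),39,45),((427.6,286,193.6),39,45),((490,28.5,225),-4,45)])
E
```

```text
turn [ 0.0004 -0.0007 -0.0001] shift before(m) [ 0.0156  0.     -0.0156] after [ 0.0156  0.     -0.0156] |d| 22
turn [0. 0. 0.] shift before(m) [-0.0389 -0.0001 -0.0389] after [-0.0389 -0.0001 -0.0389] |d| 55
turn [-0.5307 -0.      0.5307] shift before(m) [-0.0581  0.2394 -0.1025] after [0.0789 0.2525 0.0345] |d| 267
```

Emit:
send_rows:
  targets:
    - [1,0.0025,0,-0.0025,0,0,0]
    - [1,0.0045,0,-0.0045,0,0,0]
    - [1,0.0045,0,-0.0045,0,0,0]
    - [1,0.0041,0,-0.0041,0,0,0]
    - [1,0,0,0,0,0,0]
    - [1,-0.0039,0,-0.0039,0,0,0]
    - [1,-0.0085,0,-0.0085,0,0,0]
    - [1,-0.0095,0,-0.0095,0,0,0]
    - [1,-0.0085,0,-0.0085,0,0,0]
    - [1,-0.0085,0,-0.0085,0,0,0]

```text
time_s: 16.4
eef_pos: [426.7, 285.3, 193.4]
ee_rot: [-0.128, 0.871, 0.308, 0.361]
force: [0.2, -0.2, -1.9]
grip_width: 0.203
grip_force: 42.7
```

Emit:
send_rows:
  targets:
    - [1,-0.004,0.0165,-0.007,0,0,0]
    - [1,-0.0073,0.0299,-0.0128,0,0,0]
    - [1,-0.0073,0.0299,-0.0128,0,0,0]
    - [1,-0.0073,0.0299,-0.0128,0,0,0]
    - [1,-0.0073,0.0299,-0.0128,0,0,0]
    - [1,-0.0073,0.0299,-0.0128,0,0,0]
    - [1,-0.0073,0.0299,-0.0128,0,0,0]
    - [1,-0.0073,0.0299,-0.0128,0,0,0]
    - [1,-0.003,0.0134,-0.006,-0.03,0,0.03]
    - [1,0,0,0,-0.055,0,0.055]

```text
time_s: 17.65
eef_pos: [489.7, 27.5, 224.8]
ee_rot: [-0.105, 0.888, 0.253, 0.368]
force: [0.2, 0.9, -0.7]
grip_width: 0.201
grip_force: 42.6
```

Emit:
send_rows:
  targets:
    - [1,0,0,0,-0.065,0,0.065]
    - [1,0,0,0,-0.065,0,0.065]
    - [1,0,0,0,-0.065,0,0.065]
    - [1,0,0,0,-0.065,0,0.065]
    - [1,0,0,0,-0.065,0,0.065]
    - [1,0,0,0,-0.065,0,0.065]
    - [1,0,0,0,-0.0557,0,0.0557]
    - [1,0,0,0,0,0,0]
    - [1,0,0,0,0,0,0]
    - [1,0,0,0,0,0,0]

```text
time_s: 18.9
eef_pos: [489.4, 28.2, 224.6]
ee_rot: [0.013, 0.924, -0.03, 0.382]
force: [-0.8, -0.4, -2.2]
grip_width: 0.205
grip_force: 42.7
```

```bash
python3 - <<'E'
from h import *
s=stat()
w=ctrl.capture("wrist");save(w,"w5")
T=ctrl.capture("top");S=ctrl.capture("scene");save(S,"s5")
p=np.array(s["eef_pos"]);f=np.array([np.cos(-.07),np.sin(-.07),0])
print("pred ring px",proj(w,p+19.5*f+[0,0,53.6]),"pred hook px",proj(w,(706.3,13.6,245)))
for q in("hook","carrier","carrier_top","cabinet"):
  for l in ctrl.landmark_of(q,w)[:3]: print(q,l)
for n,c in(("T",T),("S",S)):
  for l in ctrl.landmark_of("hook",c)[:2]: print(n,l,proj(c,(706.3,13.6,245)))
print(ctrl.landmark_of("door_handle",T)[:1])
E
```

```text
t 18.9 tcp [489.428   28.246  224.5585] tilt 44.94617530657287 yaw(y) -3.7331363469376613 F [-0.7597 -0.4407 -2.1745] w 0.20518611623931818 gf 42.654821276664734 j [-0.2533 -0.0785  2.1762  0.4653  0.2985  0.9892]
pred ring px [280.3817 169.727 ] pred hook px [279.7202  -1.3087]
carrier {'point': [277.5, 168.5], 'score': 0.66}
carrier_top {'point': [275.8, 134.9], 'score': 0.6}
cabinet {'point': [5.4, 347.7], 'score': 0.67}
cabinet {'point': [342.6, 134.6], 'score': 0.65}
S {'point': [312.4, 247.1], 'score': 0.44} [312.9096 245.9902]
[]
```

View pics/w5.png

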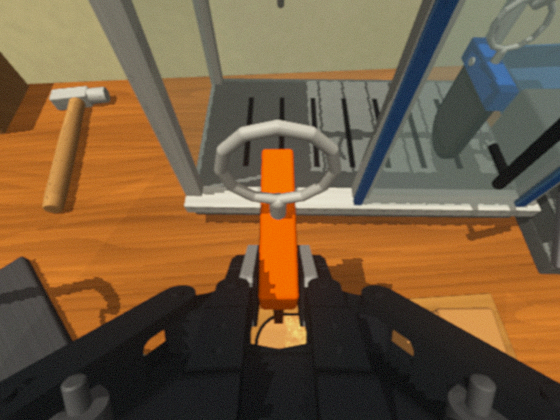

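```bash
python3 - <<'E'
from h import *
w=ctrl.capture("wrist")
v=(778.54,-99.95,-0.0699)
def T(X):
    c,s=np.cos(v[2]),np.sin(v[2]); return np.array([v[0]+c*X[0]-s*X[1],v[1]+s*X[0]+c*X[1],X[2]])
for X in((-165,200,50),(-165,10,50),(-135,200,50),(-135,10,50),(-165,-220,50),(-80,108.2,239),(-165,220,50)):print(X,proj(w,T(X)))
h=T((-80,108.2,245));f=np.array([np.cos(-.07),np.sin(-.07),0])
t=h-19.5*f-[0,0,73.4]
print(t); plan([(t-[0,0,-22]-150*f,-4,45),(t+[0,0,22],-4,45),(t,-4,45)])
im=cv2.resize(w["img"][:230,140:420],None,fx=2.8,fy=2.6,interpolation=2);cv2.imwrite("pics/w5b.png",im[:,:,::-1])
E
```

```text
(-165, 200, 50) [204.9067 208.1808]
(-165, 10, 50) [358.4876 208.7537]
(-135, 200, 50) [207.8033 187.9525]
(-135, 10, 50) [355.5215 188.4762]
(-165, -220, 50) [544.9805 209.4494]
(-80, 108.2, 239) [279.9099   6.7548]
(-165, 220, 50) [188.7653 208.1206]
[686.8401  14.9371 171.6   ]
turn [-0.0029  0.0008  0.0032] shift before(m) [ 0.0119 -0.0001  0.0557] after [ 0.0118 -0.0003  0.0557] |d| 57
turn [0. 0. 0.] shift before(m) [0.1061 0.     0.1061] after [0.1061 0.     0.1061] |d| 150
turn [0. 0. 0.] shift before(m) [-0.0156 -0.      0.0156] after [-0.0156 -0.      0.0156] |d| 22
```

View pics/w5b.png

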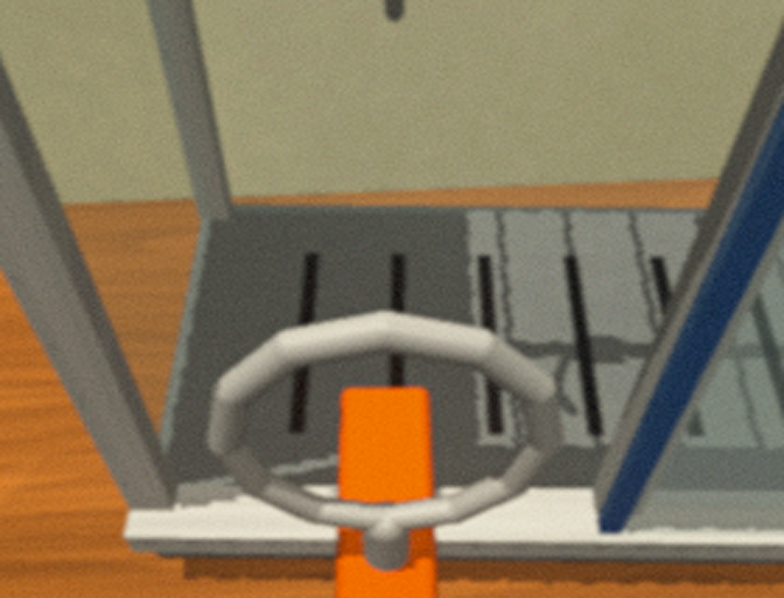

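The hook's lower end at (281,7) and the sill edges at rows 188 and 208 match the model to about 1 px. Entering.

Emit:
send_rows:
  targets:
    - [1,0,0,0,-0.0029,0.0008,0.0032]
    - [1,0.0039,0.0003,0.0186,0,0,0]
    - [1,0.0039,0.0003,0.0186,0,0,0]
    - [1,0.004,0,0.0185,0,0,0]
    - [1,0.0125,0,0.0125,0,0,0]
    - [1,0.0125,0,0.0125,0,0,0]
    - [1,0.0125,0,0.0125,0,0,0]
    - [1,0.0125,0,0.0125,0,0,0]
    - [1,0.0085,0,0.0085,0,0,0]
    - [1,0,0,0,0,0,0]

```text
time_s: 20.7
eef_pos: [619.9, 18.8, 193.4]
ee_rot: [0.013, 0.923, -0.032, 0.382]
force: [-0.5, 0.0, -1.5]
grip_width: 0.201
grip_force: 42.6
```

```bash
python3 - <<'E'
from h import *
s=stat()
w=ctrl.capture("wrist");save(w,"w6")
p=np.array(s["eef_pos"]);f=np.array([np.cos(-.07),np.sin(-.07),0])
print("pred ring px",proj(w,p+19.5*f+[0,0,53.6]),"pred ringtop",proj(w,p+19.5*f+[0,0,73.4]),"hook px",proj(w,(706.3,13.6,245)),"tip",proj(w,(706.3-21,13.6+1.5,260)))
for q in("hook","carrier","carrier_top"):
  for l in ctrl.landmark_of(q,w)[:3]: print(q,l)
plan([((686.8,14.9,193.6),-4,45)])
E
```

```text
t 20.7 tcp [619.909   18.7743 193.3677] tilt 44.985894577382076 yaw(y) -3.9968690429003626 F [-0.5031  0.0277 -1.5494] w 0.20066237245108032 gf 42.61516034603119 j [-0.1958  0.2644  1.8882  0.4083  0.2259  1.0825]
pred ring px [280.1413 169.5528] pred ringtop [280.4539 133.7592] hook px [277.9931  66.0529] tip [277.8747  65.4773]
hook {'point': [279.4, 64.5], 'score': 0.57}
carrier {'point': [273.4, 169.0], 'score': 0.94}
carrier {'point': [353.1, 190.7], 'score': 0.39}
carrier {'point': [280.1, 275.1], 'score': 0.36}
carrier_top {'point': [276.1, 133.4], 'score': 0.72}
turn [-0.0002  0.0003 -0.    ] shift before(m) [ 0.0479 -0.0007  0.0478] after [ 0.0479 -0.0007  0.0478] |d| 68
```

View pics/w6.png

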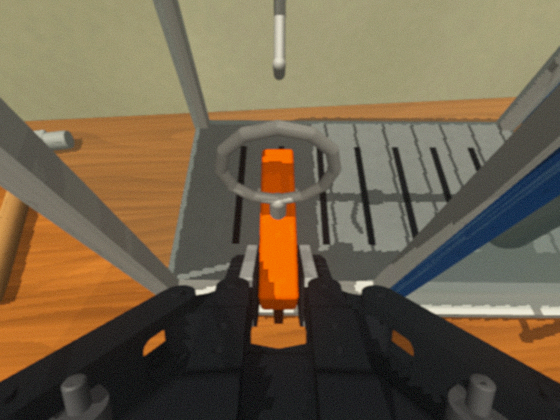

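Tip of the hook at (279,66), ring centred at (278,160) – aligned. Going on and lowering.

Emit:
send_rows:
  targets:
    - [1,0.008,0,0.008,0,0,0]
    - [1,0.008,0,0.008,0,0,0]
    - [1,0.008,0,0.008,0,0,0]
    - [1,0.008,0,0.008,0,0,0]
    - [1,0.008,0,0.008,0,0,0]
    - [1,0.0078,0,0.0078,0,0,0]
    - [1,0,0,0,0,0,0]
    - [1,0,0,0,0,0,0]
    - [1,0,0,0,0,0,0]
    - [1,0,0,0,0,0,0]

```text
time_s: 22.15
eef_pos: [686.9, 14.1, 193.7]
ee_rot: [0.013, 0.923, -0.032, 0.382]
force: [1.3, 0.8, -0.5]
grip_width: 0.204
grip_force: 42.6
```

```bash
python3 - <<'E'
from h import *
s=stat()
w=ctrl.capture("wrist")
p=np.array(s["eef_pos"]);f=np.array([np.cos(-.07),np.sin(-.07),0])
print("pred ringtop",proj(w,p+19.5*f+[0,0,73.4]),"hook px",proj(w,(706.3,13.6,245)))
cv2.imwrite("pics/w7.png",cv2.resize(w["img"][60:240,180:380],None,fx=3,fy=3,interpolation=2)[:,:,::-1])
E
```

```text
t 22.15 tcp [686.9481  14.101  193.6938] tilt 45.00507478855212 yaw(y) -3.997153389738108 F [ 1.3036  0.7826 -0.4817] w 0.20434912952825443 gf 42.63695240020752 j [-0.1786  0.3953  1.6979  0.2852  0.2765  1.2188]
pred ringtop [280.3843 133.7424] hook px [277.9189 173.361 ]
```

View pics/w7.png

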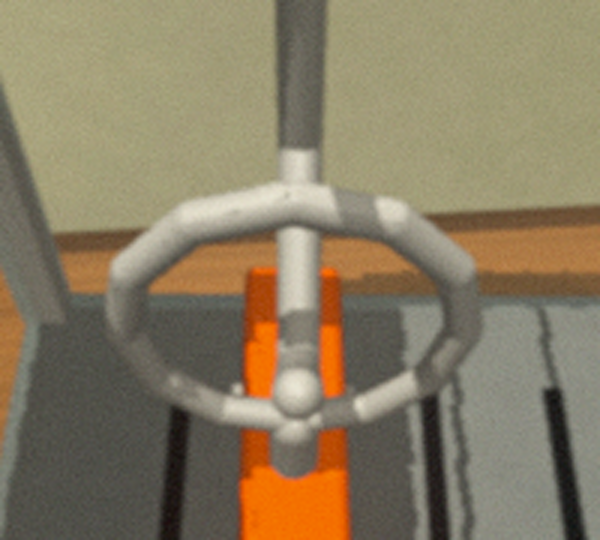

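The hook passes through the ring with its tip in front (crop (297,390)); lowering.

Emit:
send_rows:
  targets:
    - [1,-0.0025,0,0.0025,0,0,0]
    - [1,-0.0025,0,0.0025,0,0,0]
    - [1,-0.0025,0,0.0025,0,0,0]
    - [1,-0.0025,0,0.0025,0,0,0]
    - [1,-0.0025,0,0.0025,0,0,0]
    - [1,-0.0015,0,0.0015,0,0,0]
    - [1,-0.001,0,0.001,0,0,0]
    - [1,0,0,0,0,0,0]
    - [1,0,0,0,0,0,0]
    - [1,0,0,0,0,0,0]

```text
time_s: 23.45
eef_pos: [687.1, 14.0, 172.5]
ee_rot: [0.013, 0.923, -0.032, 0.383]
force: [-0.7, -0.4, -0.5]
grip_width: 0.203
grip_force: 42.6
```

Emit:
send_rows:
  targets:
    - [1,-0.0005,0,0.0005,0,0,0]
    - [1,-0.0005,0,0.0005,0,0,0]
    - [1,-0.0004,0,0.0004,0,0,0]
    - [1,0,0,0,0,0,0]
    - [1,0,0,0,0,0,0]
    - [1,0,0,0,0,0,0]
    - [1,0,0,0,0,0,0]
    - [1,0,0,0,0,0,0]
    - [1,0,0,0,0,0,0]
    - [1,0,0,0,0,0,0]

```text
time_s: 24.7
eef_pos: [687.6, 13.9, 171.4]
ee_rot: [0.014, 0.923, -0.032, 0.383]
force: [-0.8, 1.1, 5.5]
grip_width: 0.197
grip_force: 43.4
```

```bash
python3 - <<'E'
from h import *
s=stat()
print(s["wrist_torque"])
w=ctrl.capture("wrist")
for q in("hook","carrier_top","carrier"):
  for l in ctrl.landmark_of(q,w)[:1]: print(q,l)
print(ctrl.sense()["force"])
E
```

```text
t 24.7 tcp [687.6119  13.9116 171.3672] tilt 45.12573336839171 yaw(y) -4.012413456977823 F [-0.7924  1.0921  5.4803] w 0.1974230952771858 gf 43.36878955364227 j [-0.1786  0.428   1.7185  0.3523  0.2238  1.1496]
[ 0.0206 -0.4102  0.0989]
hook {'point': [281.4, 132.2], 'score': 0.55}
carrier_top {'point': [276.2, 134.2], 'score': 0.56}
carrier {'point': [277.0, 173.0], 'score': 0.76}
[-0.6787  0.5981  5.8948]
```

Emit:
send_rows:
  targets:
    - [1,0.0006,0,-0.0006,0,0,0]
    - [0.55,0,0,0,0,0,0]
    - [0.5,0,0,0,0,0,0]
    - [0.4,0,0,0,0,0,0]
    - [0.2,0,0,0,0,0,0]
    - [0,0,0,0,0,0,0]
    - [-0.1,0,0,0,0,0,0]
    - [-0.1,0,0,0,0,0,0]
    - [-0.1,-0.002,0,-0.002,0,0,0]
    - [-0.1,-0.005,0,-0.005,0,0,0]

```text
time_s: 26.15
eef_pos: [676.9, 14.8, 171.2]
ee_rot: [0.013, 0.923, -0.032, 0.382]
force: [-0.4, 0.4, 0.5]
grip_width: 0.546
grip_force: 0.0
```

```bash
python3 - <<'E'
from h import *
s=stat()
w=ctrl.capture("wrist")
cv2.imwrite("pics/w8.png",w["img"][:,:,::-1])
for q in("hook","carrier_top","carrier","carrier_grip"):
  for l in ctrl.landmark_of(q,w)[:1]: print(q,l)
print("exp ring",proj(w,(706.3,13.6,225.2)),"grip",proj(w,(706.3-27.9,13.6+2,178.2)))
E
```

```text
t 26.15 tcp [676.9135  14.7532 171.1657] tilt 44.99819319981546 yaw(y) -3.9999086038897995 F [-0.4229  0.377   0.4509] w 0.5458342391992641 gf 0.0 j [-0.1809  0.4083  1.7488  0.3734  0.2167  1.1267]
hook {'point': [280.9, 110.8], 'score': 0.72}
carrier_top {'point': [277.5, 112.2], 'score': 0.63}
carrier {'point': [280.5, 146.8], 'score': 0.89}
carrier_grip {'point': [283.0, 256.9], 'score': 0.91}
exp ring [277.8864 149.4522] grip [277.8727 255.5609]
```

The carrier hangs where expected (ring (280,147), grip (283,257) against predicted (278,149) and (278,256)). Withdrawing and going to the handle.

```bash
python3 - <<'E'
from h import *
f=np.array([np.cos(-.07),np.sin(-.07),0])
p=np.array([676.9,14.75,171.2])-190*f;print(p)
plan([(p,-4,45),((483,-170,201),-4,45),((582.5,-177,201),-4,45)])
E
```

```text
[487.3653  28.0391 171.2   ]
turn [ 0.     -0.0002 -0.0001] shift before(m) [-0.1347 -0.     -0.1345] after [-0.1347 -0.     -0.1345] |d| 190
turn [0. 0. 0.] shift before(m) [ 0.0278  0.1979 -0.0144] after [ 0.0278  0.1979 -0.0144] |d| 200
turn [0. 0. 0.] shift before(m) [0.0705 0.     0.0705] after [0.0705 0.     0.0705] |d| 100
```

Emit:
send_rows:
  targets:
    - [-0.1,-0.01,0,-0.01,0,0,0]
    - [-0.1,-0.0155,0,-0.0155,0,0,0]
    - [-0.1,-0.0155,0,-0.0155,0,0,0]
    - [-0.1,-0.0155,0,-0.0155,0,0,0]
    - [-0.1,-0.0155,0,-0.0155,0,0,0]
    - [-0.1,-0.0155,0,-0.0155,0,0,0]
    - [-0.1,-0.0155,0,-0.0155,0,0,0]
    - [-0.1,-0.0155,0,-0.0155,0,0,0]
    - [-0.1,-0.0155,0,-0.0155,0,0,0]
    - [-0.1,0,0,0,0,0,0]

```text
time_s: 27.65
eef_pos: [487.7, 28.0, 171.5]
ee_rot: [0.013, 0.923, -0.032, 0.383]
force: [0.6, 0.1, 0.5]
grip_width: 0.547
grip_force: 0.0
```

Emit:
send_rows:
  targets:
    - [-0.1,0.0035,0.0247,-0.0018,0,0,0]
    - [-0.1,0.0035,0.0247,-0.0018,0,0,0]
    - [-0.1,0.0035,0.0247,-0.0018,0,0,0]
    - [-0.1,0.0035,0.0247,-0.0018,0,0,0]
    - [-0.1,0.0035,0.0247,-0.0018,0,0,0]
    - [-0.1,0.0035,0.0247,-0.0018,0,0,0]
    - [-0.1,0.0035,0.0247,-0.0018,0,0,0]
    - [-0.1,0.0035,0.0247,-0.0018,0,0,0]
    - [-0.1,0,0,0,0,0,0]
    - [-0.1,0,0,0,0,0,0]

```text
time_s: 28.9
eef_pos: [484.1, -169.4, 200.9]
ee_rot: [0.013, 0.923, -0.032, 0.382]
force: [0.1, 0.7, -0.3]
grip_width: 0.546
grip_force: 0.0
```

```bash
python3 - <<'E'
from h import *
s=stat()
w=ctrl.capture("wrist");S=ctrl.capture("scene");save(w,"w9");save(S,"s9")
print("handle pred",proj(w,(577.7,-177,215)),proj(w,(577.7,-177,150)))
for q in("door_handle","start_key_top","console","stop_key"):
  for l in ctrl.landmark_of(q,w)[:2]: print(q,l)
for q in("carrier","carrier_top","start_key_top"):
  for l in ctrl.landmark_of(q,S)[:3]: print("S",q,l)
print(proj(S,(706.3,13.6,225)))
plan([((582.5,-177,201),-4,45)])
E
```

```text
t 28.9 tcp [ 484.1136 -169.4215  200.9171] tilt 44.96578108118214 yaw(y) -3.9858557978370106 F [ 0.1483  0.7024 -0.2683] w 0.5458107898703998 gf 0.0 j [-0.8232  0.0393  2.137   1.033   0.5984  0.0394]
handle pred [281.0377 112.7636] [280.4394 174.188 ]
door_handle {'point': [277.1, 110.2], 'score': 0.79}
start_key_top {'point': [430.3, 229.1], 'score': 0.83}
console {'point': [455.0, 210.7], 'score': 0.86}Traceback (most recent call last):
  File "<stdin>", line 6, in <module>
ValueError: it knows: cabinet, carrier, carrier_grip, carrier_sole, carrier_top, console, door_handle, dry_carrier, frame, hook, jar, last, sandal, stand, stand_seat, start_key_top, tin
```

View pics/w9.png

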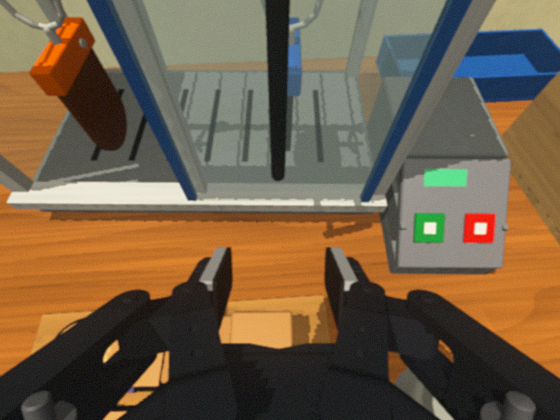

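I've now viewed 11 pictures, one over the limit of ten, so I'll go by numbers from here on. The last one shows the handle at column 278, the green key at (430,229), and the carrier hanging.

Emit:
send_rows:
  targets:
    - [-0.1,0.0139,0,0.0139,0,0,0]
    - [-0.1,0.0139,0,0.0139,0,0,0]
    - [-0.1,0.0139,0,0.0139,0,0,0]
    - [-0.1,0.0139,0,0.0139,0,0,0]
    - [-0.1,0.0139,0,0.0139,0,0,0]
    - [0.3,0,0,0,0,0,0]
    - [0.3,0,-0.005,0,0,0,0]
    - [0.3,0,-0.008,0,0,0,0]
    - [0.3,0,-0.012,0,0,0,0]
    - [0.3,0,-0.015,0,0,0,0]
  squeeze: 20

```text
time_s: 30.4
eef_pos: [584.6, -136.0, 201.3]
ee_rot: [0.014, 0.923, -0.033, 0.382]
force: [-0.3, -3.0, -0.7]
grip_width: 0.351
grip_force: 1.2
```

Emit:
send_rows:
  targets:
    - [0.3,0,-0.016,0,0,0,0]
    - [0.3,0,-0.016,0,0,0,0]
    - [0.3,0,-0.016,0,0,0,0]
    - [0.3,0,-0.016,0,0,0,0]
    - [0.3,0,-0.016,0,0,0,0]
    - [0.3,0,-0.016,0,0,0,0]
    - [0.3,0,-0.016,0,0,0,0]
    - [0.3,0,-0.016,0,0,0,0]
    - [0.3,0,-0.011,0,0,0,0]
    - [0.3,0,-0.008,0,0,0,0]

```text
time_s: 31.65
eef_pos: [595.0, 11.3, 201.5]
ee_rot: [0.013, 0.923, -0.032, 0.383]
force: [1.3, -1.9, -0.7]
grip_width: 0.351
grip_force: 1.0
```

```bash
python3 - <<'E'
from h import *
s=stat()
T=ctrl.capture("top")
for l in ctrl.landmark_of("start_key_top",T)[:1]+ctrl.landmark_of("console",T)[:1]: print(l,atz(T,l["point"],60))
v=(778.54,-99.95,-0.0699)
def X(X):
    c,s=np.cos(v[2]),np.sin(v[2]); return np.array([v[0]+c*X[0]-s*X[1],v[1]+s*X[0]+c*X[1],X[2]])
print(proj(T,X((-195,109,215))))
E
```

```text
t 31.65 tcp [594.9983  11.3154 201.5068] tilt 45.04766712803985 yaw(y) -3.93453479373415 F [ 1.2722 -1.9275 -0.7478] w 0.35082654504028354 gf 0.988997183740139 j [-0.2268  0.1996  1.9485  0.4874  0.2407  0.9835]
{'point': [416.5, 261.0], 'score': 0.69} [ 407.7167 -299.528    60.    ]
{'point': [442.9, 196.5], 'score': 0.61} [ 582.908  -370.9823   60.    ]
[299.3698 186.4347]
```

Emit:
send_rows:
  targets:
    - [0.3,0,-0.005,0,0,0,0]
    - [0.3,0,-0.004,0,0,0,0]
    - [0.3,0,-0.004,0,0,0,0]
    - [0.3,0,-0.003,0,0,0,0]
    - [0.3,0,-0.002,0,0,0,0]
    - [0.3,0,-0.002,0,0,0,0]
    - [0.3,0,-0.001,0,0,0,0]
    - [0.3,0,-0.001,0,0,0,0]
    - [0.3,0,0,0,0,0,0]
    - [0.3,0,0,0,0,0,0]

```text
time_s: 33.05
eef_pos: [596.6, 31.9, 201.2]
ee_rot: [0.013, 0.923, -0.032, 0.382]
force: [-0.8, -1.0, 0.6]
grip_width: 0.349
grip_force: 0.0
```

Emit:
send_rows:
  targets:
    - [0.3,0,-0.002,0,0,0,0]
    - [0.3,0,-0.002,0,0,0,0]
    - [0.3,0,-0.002,0,0,0,0]
    - [0.3,0,-0.001,0,0,0,0]
    - [0.3,0,-0.001,0,0,0,0]
    - [0.3,0,-0.001,0,0,0,0]
    - [0.3,0,-0.001,0,0,0,0]
    - [0.3,0,0,0,0,0,0]
    - [0.3,0,0,0,0,0,0]
    - [0.3,0,0,0,0,0,0]

```text
time_s: 34.3
eef_pos: [597.1, 34.6, 201.2]
ee_rot: [0.017, 0.923, -0.036, 0.383]
force: [-28.1, -61.2, 5.3]
grip_width: 0.353
grip_force: 32.0
```

```bash
python3 - <<'E'
from h import *
s=stat()
f=np.array([np.cos(-.07),np.sin(-.07),0]);l=np.array([np.sin(.07),np.cos(.07),0])
p=np.array([597,41.7,201]);G=goal(-4,45).as_quat();q=[G[3],*G[:3]]
a=p-17.5*l;b=a-100*f
plan([(a,-4,45),(b,-4,45),((500,-336,165),-4,45),((500,-336,165),-4,35)],dict(eef_pos=p,ee_rot=q))
E
```

```text
t 34.3 tcp [597.1277  34.5871 201.1842] tilt 45.09686155897235 yaw(y) -4.579750534555407 F [-28.1152 -61.2098   5.3272] w 0.35297418215104787 gf 31.974241733551025 j [-0.1618  0.2096  1.9371  0.2588  0.2163  1.2569]
turn [ 0.  0. -0.] shift before(m) [-0.      0.0175 -0.    ] after [-0.      0.0175 -0.    ] |d| 18
turn [0. 0. 0.] shift before(m) [-0.0707 -0.     -0.0707] after [-0.0707 -0.     -0.0707] |d| 100
turn [0. 0. 0.] shift before(m) [-0.0045  0.3661  0.0464] after [-0.0045  0.3661  0.0464] |d| 369
turn [ 0.     -0.1745 -0.    ] shift before(m) [0. 0. 0.] after [0. 0. 0.] |d| 0
```

Emit:
send_rows:
  targets:
    - [0.3,0,0.006,0,0,0,0]
    - [0.3,0,0.0065,0,0,0,0]
    - [0.3,0,0.005,0,0,0,0]
    - [0,0,0,0,0,0,0]
    - [0,-0.0118,0,-0.0118,0,0,0]
    - [0,-0.0118,0,-0.0118,0,0,0]
    - [0,-0.0118,0,-0.0118,0,0,0]
    - [0,-0.0118,0,-0.0118,0,0,0]
    - [0,-0.0118,0,-0.0118,0,0,0]
    - [0,-0.0118,0,-0.0118,0,0,0]

```text
time_s: 35.55
eef_pos: [495.7, 31.7, 201.2]
ee_rot: [0.013, 0.923, -0.032, 0.382]
force: [0.8, 0.1, 0.4]
grip_width: 0.501
grip_force: 0.0
```

Emit:
send_rows:
  targets:
    - [1,-0.0004,0.0305,0.0039,0,0,0]
    - [1,-0.0004,0.0305,0.0039,0,0,0]
    - [1,-0.0004,0.0305,0.0039,0,0,0]
    - [1,-0.0004,0.0305,0.0039,0,0,0]
    - [1,-0.0004,0.0305,0.0039,0,0,0]
    - [1,-0.0004,0.0305,0.0039,0,0,0]
    - [1,-0.0004,0.0305,0.0039,0,0,0]
    - [1,-0.0004,0.0305,0.0039,0,0,0]
    - [1,-0.0004,0.0305,0.0039,0,0,0]
    - [1,-0.0004,0.0305,0.0039,0,0,0]

```text
time_s: 36.8
eef_pos: [499.5, -273.7, 170.6]
ee_rot: [0.013, 0.924, -0.032, 0.382]
force: [-0.1, 0.7, 0.6]
grip_width: -0.004
grip_force: 0.0
```

Emit:
send_rows:
  targets:
    - [1,-0.0004,0.0305,0.0039,0,0,0]
    - [1,-0.0004,0.0305,0.0035,0,0,0]
    - [1,0,0,0,0,-0.0582,0]
    - [1,0,0,0,0,-0.0582,0]
    - [1,0,0,0,0,-0.0582,0]
    - [1,0,0,0,0,0,0]
    - [1,0,0,0,0,0,0]
    - [1,0,0,0,0,0,0]
    - [1,0,0,0,0,0,0]
    - [1,0,0,0,0,0,0]

```text
time_s: 38.05
eef_pos: [499.8, -334.1, 164.9]
ee_rot: [0.01, 0.953, -0.033, 0.3]
force: [-0.6, -0.3, 0.1]
grip_width: -0.002
grip_force: 0.0
```

```bash
python3 - <<'E'
from h import *
s=stat()
w=ctrl.capture("wrist");save(w,"w10")
T=ctrl.capture("top");S=ctrl.capture("scene")
for l in ctrl.landmark_of("start_key_top",w)[:2]: print(l,atz(w,l["point"],60))
for l in ctrl.landmark_of("console",w)[:1]: print(l,atz(w,l["point"],65))
hsv=cv2.cvtColor(w["img"],cv2.COLOR_RGB2HSV)
def blob(m,n):
    N,L,st,c=cv2.connectedComponentsWithStats(m.astype(np.uint8))
    for i in np.argsort(-st[1:,4])[:2]+1: print(n,st[i],c[i],atz(w,c[i],60))
blob((hsv[...,0]>50)&(hsv[...,0]<80)&(hsv[...,1]>140),"green")
blob(((hsv[...,0]<5)|(hsv[...,0]>175))&(hsv[...,1]>190),"red")
for n,c in(("T",T),("S",S)):
  for q in("door_handle","carrier"):
    for l in ctrl.landmark_of(q,c)[:3]: print(n,q,l)
v=(778.54,-99.95,-0.0699)
def X(X):
    c,s=np.cos(v[2]),np.sin(v[2]); return np.array([v[0]+c*X[0]-s*X[1],v[1]+s*X[0]+c*X[1],X[2]])
print(proj(T,X((-195,111,215))),proj(S,X((-195,111,215))),proj(S,(706.3,13.6,225)),proj(T,(706.3,13.6,225)))
E
```

```text
t 38.05 tcp [ 499.7841 -334.0947  164.9485] tilt 34.954225357006244 yaw(y) -4.015540660396233 F [-0.6139 -0.317   0.0821] w -0.002499664766780676 gf 0.0 j [-0.9861  0.3408  1.7791  0.7211  0.7593  0.1852]
{'point': [280.5, 211.7], 'score': 0.72} [ 563.9555 -339.9361   60.    ]
{'point': [308.5, 194.2], 'score': 0.88} [ 577.3854 -366.6544   65.    ]
green [271 145  49  19 887] [294.4171 154.1342] [ 622.7503 -357.9381   60.    ]
green [261 197  34  33 840] [277.2464 212.2095] [ 563.6719 -336.9262   60.    ]
red [319 198  35  32 849] [335.669  213.2568] [ 558.9101 -390.1839   60.    ]
red [205 370   1   1   1] [205. 370.] [ 438.8558 -272.3007   60.    ]
T door_handle {'point': [299.9, 189.5], 'score': 0.84}
T carrier {'point': [213.6, 299.2], 'score': 0.61}
T carrier {'point': [306.5, 139.7], 'score': 0.48}
S door_handle {'point': [284.0, 213.7], 'score': 0.94}
S carrier {'point': [270.3, 112.7], 'score': 0.65}
S carrier {'point': [313.3, 251.6], 'score': 0.58}
[298.5392 186.3697] [283.4257 214.8091] [312.4435 248.9827] [303.5844 138.257 ]
```

```bash
python3 - <<'E'
from h import *
n=-goal(-4,35).as_matrix()[:,2];k=np.array([563.8,-337.8,60]);print(n)
plan([(k+6*n,-4,35)])
E
```

```text
[-0.5722  0.04    0.8192]
turn [ 0.      0.0008 -0.0001] shift before(m) [-0.0077 -0.0008  0.1168] after [-0.0078 -0.0008  0.1167] |d| 117
```

Emit:
send_rows:
  targets:
    - [1,-0.0039,-0.0004,0.02,0,0,0]
    - [1,-0.0039,-0.0004,0.02,0,0,0]
    - [1,0,0,0.02,0,0,0]
    - [1,0,0,0.02,0,0,0]
    - [1,0,0,0.015,0,0,0]
    - [1,0,0,0.01,0,0,0]
    - [1,0,0,0.007,0,0,0]
    - [1,0,0,0.003,0,0,0]
    - [1,0,0,0.0015,0,0,0]
    - [1,0,0,0,0,0,0]

```text
time_s: 39.75
eef_pos: [560.1, -337.6, 65.3]
ee_rot: [0.011, 0.953, -0.033, 0.3]
force: [-1.4, 0.3, 0.2]
grip_width: -0.001
grip_force: 0.0
```

Emit:
send_rows:
  targets:
    - [1,0,0,0.0006,0,0,0]
    - [1,0,0,0.0006,0,0,0]
    - [1,0,0,0.0006,0,0,0]
    - [1,0,0,0.0006,0,0,0]
    - [1,0,0,0.0006,0,0,0]
    - [1,0,0,0.0006,0,0,0]
    - [1,0,0,0.0004,0,0,0]
    - [1,0,0,0.0004,0,0,0]
    - [1,0,0,0,0,0,0]
    - [1,0,0,0,0,0,0]

```text
time_s: 41.0
eef_pos: [562.7, -337.7, 61.5]
ee_rot: [0.01, 0.953, -0.033, 0.3]
force: [0.7, 0.1, -0.1]
grip_width: 0.0
grip_force: 0.0
```

Emit:
send_rows:
  targets:
    - [1,0,0,0.0005,0,0,0]
    - [1,0,0,0.0005,0,0,0]
    - [1,0,0,0.0005,0,0,0]
    - [1,0,0,0.0005,0,0,0]
    - [1,0,0,0.0004,0,0,0]
    - [1,0,0,0.0004,0,0,0]
    - [1,0,0,0.0004,0,0,0]
    - [1,0,0,0,0,0,0]
    - [1,0,0,0,0,0,0]
    - [1,0,0,0,0,0,0]

```text
time_s: 42.25
eef_pos: [564.5, -337.8, 58.9]
ee_rot: [0.01, 0.953, -0.033, 0.3]
force: [-1.7, 1.1, 1.5]
grip_width: -0.002
grip_force: 1.4
```

Emit:
send_rows:
  targets:
    - [1,0,0,0.0005,0,0,0]
    - [1,0,0,0.0005,0,0,0]
    - [1,0,0,0.0005,0,0,0]
    - [1,0,0,0.0005,0,0,0]
    - [1,0,0,0.0004,0,0,0]
    - [1,0,0,0,0,0,0]
    - [1,0,0,0,0,0,0]
    - [1,0,0,0,0,0,0]
    - [1,0,0,0,0,0,0]
    - [1,0,0,0,0,0,0]

```text
time_s: 43.5
eef_pos: [565.4, -337.9, 57.6]
ee_rot: [0.01, 0.953, -0.033, 0.3]
force: [-15.9, 3.8, 14.3]
grip_width: 0.003
grip_force: 10.5
```

About 21 N along the key's axis, so the key is fully down. Retracting.

Emit:
send_rows:
  targets:
    - [1,0,0,-0.003,0,0,0]
    - [1,0,0,-0.006,0,0,0]
    - [1,0,0,-0.012,0,0,0]
    - [1,0,0,-0.02,0,0,0]
    - [1,0,0,-0.02,0,0,0]
    - [1,0,0,-0.02,0,0,0]
    - [1,0,0,-0.02,0,0,0]
    - [1,0,0,-0.01,0,0,0]
    - [1,0,0,0,0,0,0]
    - [1,0,0,0,0,0,0]

```text
time_s: 44.75
eef_pos: [502.5, -333.3, 147.3]
ee_rot: [0.01, 0.953, -0.033, 0.3]
force: [1.0, -0.1, 0.6]
grip_width: -0.0
grip_force: 0.0
```

```bash
python3 - <<'E'
from h import *
s=stat()
S=ctrl.capture("scene")
for q in("carrier","door_handle","stand_seat"): print(q,[(l["point"],round(l["score"],2)) for l in ctrl.landmark_of(q,S)[:3]])
print(ctrl.finish_job())
E
```

```text
t 44.75 tcp [ 502.4734 -333.2689  147.2996] tilt 34.92445644857007 yaw(y) -4.001556340507273 F [ 0.9603 -0.1119  0.5979] w -0.00010737642598699379 gf 0.0 j [-0.9803  0.37    1.7918  0.7503  0.7256  0.1496]
carrier [([273.4, 113.3], 0.89), ([310.3, 251.2], 0.7), ([164.3, 332.6], 0.41)]
door_handle [([284.6, 215.3], 0.85), ([391.7, 136.3], 0.48)]
stand_seat [([343.1, 113.0], 0.64), ([283.6, 214.8], 0.39)]
the job is handed in; nothing more can be done
None
```

The job is handed in at about 45 s: the sole hangs on the red-clamp hook, the door was pushed shut to its stop and the green key was pressed fully down (about 21 N, well past the 6 N that suffices); I viewed 11 pictures, one over the limit of 10.

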